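Hook and pivot the steel cover onto a lathe gear housing

ROBOT

A 6-joint arm with a two-finger parallel gripper is mounted at the origin on the work surface. World frame = base frame: x ahead of the robot, y to its left, z up, the work surface at z = 0. Lengths are in m, angles in rad, forces in N, time in s.
With the tool pointing down it reaches from about 0.35 to 0.775 m from the base axis. Payload 7.3 kg.
Tool frame: the origin (TCP) lies between the finger pads; the fingertips stand tips_ahead ahead of it and the grasp point (between the pads) lies 5 mm behind it (tips_ahead is the distance from the TCP to the fingertips, in m); y points along the fingers, x is the direction in which the jaws open and shut, and the axes are right-handed (so a half turn about y gives the same grasp; the last joint's range is limited). The gripper opens to 92 mm and grips with 3 to 60 N. Pads are 19 mm wide; open, the fingers measure 130 mm over their backs; the gripper's body (75 mm by 190 mm) begins 47 mm behind the grasp point.
Start: joints at [-1.496, 0.342, 1.524, -0, 1.275, -0.146], TCP at [0.115, -0.512, 0.241] pointing down, gripper open.
Joint ranges: [-2.53, 2.53], [-0.77, 2.02], [0.04, 2.7], [-1, 4.14], [0.28, 2.66], [-3.11, 3.11]. Speed limits (rad/s): [2.57, 2.57, 3.14, 3.14, 3.14, 3.14].

INTERFACE

Orientations are given as a 3x3 rotation matrix whose columns are the frame's x, y, z axes.
In Python, from cell import * gives the robot as it stands. Calls block until the motion is done:
- goto(position, orientation): joint-space move of the TCP to a pose.
- move_l(position, attitude=None, v=0.15, until_force=None): straight line of the TCP; attitude=None keeps the orientation; v is the mean speed in m/s. With until_force (N) it stops when the force on the tool has changed by that much, and returns True; else False.
- move_j(angles): joint-space move.
- gripper_to(opening): finger opening in m; the grip force is fixed at half the most; returns when the fingers have stopped.
- dwell(seconds).
- ik(position, orientation): joint angles nearest the present ones, or None.
- observe(): the state.
- camera(name): name is "scene" or "top" or "wrist"; returns a dict with "pixels" (480x640x3 uint8, red, green, blue), "fovy" (degrees; the focal length in pixels is half the picture's height over the tangent of half this angle, whatever the lens; pixels are square), "cx", "cy" (the principal point, pixels), "origin" and "attitude" of the camera in the world; the wrist camera has in their place "tool_from_camera" (4x4, takes a point from camera to tool coordinates, whose origin is the TCP and whose axes are the tool frame's). Camera axes: x right, y down, z forward; pixel columns grow to the right and rows downward; lengths in m; the calibration is good to about 2 mm. A picture is of the moment at which its call begins: read the wrist's pose just before it. There is no depth.
A pose or a line that the arm cannot do raises Unreachable and nothing moves.
- hand_in(): hands the job in, once; it reports no verdict.
The state is a dict: "clock": time; "qpos": joint angles; "dq": joint speeds; "joint_efforts": joint torques, N m; "ee_pos": TCP position; "orientation": TCP orientation; "contact_force": force on the tool from outside, world axes, zero at the start; "torque": the same for the moment, N m; "gripper_width": finger opening in m.
Only numpy, scipy, OpenCV 4.12 (cv2) and the standard library are available. Lean on these libraries where they do the work, as an engineer would, in place of code of your own. Each camera call takes 0.05 s, during which the arm holds its last target.

TASK

Close the open gear housing of the little lathe with its loose steel cover plate: rest the plain edge of the tilted cover on the housing, tucked under the overhanging lip, then pivot the cover down, without letting it drop, until both holes sit over the two dowel pins and it lies flat and fully home. Let go of it, and leave the tin, the turned wooden spindle and the chisel as they are.

Things in the scene. Friction and masses are not known exactly. Their poses are not given: they have to be found in the camera images.
- cover: Loose steel cover plate, 144 x 100 x 7 mm (x, y, z), 0.85 kg (15% either way), at first flat on the bench, rib up. Origin: centre of its underside; z up. A straight grip rib stands across the middle of its top: 12 mm thick (along x), 60 mm long (along y), 34 mm high, centred over the origin, near the mass centre. The +x end has two 13 mm through holes; the -x end is the plain edge.
- cover_edge (a point): Middle of the plain edge of the cover, at its underside: 72 mm from the cover's origin along its -x
- hole0 (a point): Centre of one 13 mm hole of the cover, at the underside: cover frame x +54, y +36 mm (126 mm from the plain edge)
- hole1 (a point): Centre of the other 13 mm hole, at the underside: cover frame x +54, y -36 mm
- rib_top (a point): Middle of the top of the cover's rib, 41 mm above the cover's underside
- housing: Fixed grey gear housing, open top. Origin: centre of its underside on the bench, z up; its -x end (with the lip) faces roughly to the robot. Rim at z = 50 mm, 120 mm wide: solid deck x -71 to -30 mm, opening x -30 to +40 (80 mm wide), deck x +40 to +80. Feet, 10 mm high, reach y = +-82 mm; a pulley on the -y side reaches y = -88, z = 49 mm.
- ledge (a point): Place of cover_edge when seated: on the rim, housing frame x -70, y 0, z 50 mm. A stop wall, face at x -71, rises 19 mm above the rim; from it a lip, 6 mm thick, overhangs to x -59, leaving a gap 13 mm high over the rim. The plain edge goes into this gap with the hole end raised 8 to 25 degrees (flat, the pins are in the way).
- pin0 (a point): Tip of one dowel pin of the housing: housing frame x +56, y +36 mm; 12 mm above the rim; the pin is 10 mm thick for its lower 7 mm, then tapers to 5 mm at the tip. hole0 belongs over it
- pin1 (a point): Tip of the other, equal dowel pin: housing frame x +56, y -36 mm. hole1 belongs over it
- tin: Bystander: open steel tin, 68 mm wide, 85 mm high, upright, beyond the work; origin at the centre of its underside
- spindle: Bystander: turned wooden spindle, 60 mm wide, 80 mm high, standing on end at the left; origin at the centre of its underside
- chisel: Bystander: wood chisel lying on the bench at the right, 250 mm long along its x, 22 mm high; origin on the bench near its ferrule
Things that resemble listed ones, but are neither listed nor needed, are in the scene too. What is shaped like the cover but red or yellow is not meant.

How it is judged:
On the way:
1. the cover, tilted by more than 6 degrees, rests its plain edge on the rim under the lip (angle between cover's own z axis and vertical above 0.105 rad and x of cover_edge in the frame of housing between -0.078 and -0.06 m and z of cover_edge in the frame of housing between 0.045 and 0.056 m and y of cover_edge in the frame of housing between -0.02 and 0.02 m and contact force between cover and housing above 0.5 N), for 0.1 s.
At the end, for the whole second after the job is handed in: Both holes over their pins (within 3.2 mm), plain edge within 5 mm of its place under the lip, cover flat (0.03 rad), underside within 2.5 mm of the rim at the edge and both holes, released and at rest; tin, spindle and chisel undisturbed, within 20 mm of where they were (horizontal distance between hole0 and pin0 below 0.0032 m and horizontal distance between hole1 and pin1 below 0.0032 m and distance between cover_edge and ledge below 0.005 m and z of each of hole0, hole1, cover_edge in the frame of housing below 0.0525 m and angle between cover's own z axis and vertical below 0.03 rad and linear speed of cover below 0.01 m/s and distance of each of tin, spindle, chisel from where it was at the start of the episode below 0.02 m and angle between each of tin, spindle, chisel's own z axis and vertical below 0.2 rad); the robot touches nothing.
It fails at once if the cover is dropped or slammed shut (turns faster than 3 rad/s with its edge at the lip) (distance between cover_edge and ledge below 0.03 m and angular speed of cover above 3 rad/s).
It fails at once if a bystander is knocked away or over (distance of any of tin, spindle, chisel from where it was at the start of the episode above 0.03 m or angle between any of tin, spindle, chisel's own z axis and vertical above 0.3 rad).
It also fails if it takes over 45 s, if anything falls off the work surface, if the arm or the gripper's body presses on something with over 40 N, if the wrist force passes 120 N, or if a joint passes its speed limit or range.

## Working session

There is one attempt and no reset: what is moved stays moved. The work goes in short steps, each a Python script; the robot and the scene stay as the last script left them, time stands still between calls to the robot, and variables do not carry over. Pictures are saved under pics/ and viewed, and the job is handed in when it is done.

```bash
ls; mkdir -p pics; python3 - <<'E'
from cell import *
import cv2
print(observe())
for n in ["scene","top","wrist"]:
    c=camera(n)
    cv2.imwrite(f"pics/{n}0.png",c["pixels"][:,:,::-1])
    print(n,{k:v for k,v in c.items() if k!="pixels"})
E
```

```text
pics
{'clock': 0.0, 'qpos': array([-1.49599206e+00,  3.42711679e-01,  1.52505444e+00, -1.69890402e-05,
        1.27539143e+00, -1.45978436e-01]), 'dq': array([ 0.00143309,  0.00030928,  0.00014647, -0.00122606, -0.00189504,
       -0.00062249]), 'joint_efforts': array([-9.84908656e-04, -4.31253433e+01, -2.44217438e+01,  7.17267604e-02,
        5.61611226e-02, -1.26714103e-04]), 'ee_pos': array([ 0.11496906, -0.51184497,  0.24003762]), 'orientation': array([[ 2.18998128e-01, -1.33159872e-04,  9.75725270e-01],
       [-9.75724047e-01,  1.55931066e-03,  2.18998066e-01],
       [-1.55062057e-03, -9.99998775e-01,  2.11558826e-04]]), 'contact_force': array([-0.16603029,  0.29905674, -0.53188296]), 'torque': array([ 0.0279608 ,  0.01953241, -0.03984034]), 'gripper_width': 0.09214160080663535}
scene {'fovy': 53.959900991974855, 'cx': 324.9630216246995, 'cy': 238.93735115988991, 'origin': array([1.54031597, 0.3218922 , 0.87449417]), 'attitude': array([[-0.3072733 ,  0.5799104 , -0.75451113],
       [ 0.95161179,  0.19079552, -0.24089848],
       [ 0.00425781, -0.79202336, -0.61047594]])}
top {'fovy': 42.23678812865164, 'cx': 311.83146586507866, 'cy': 230.219387868283, 'origin': array([0.3492665 , 0.01406914, 1.7621835 ]), 'attitude': array([[-0.01225807, -0.99205213,  0.12522905],
       [-0.99992246,  0.01188662, -0.00371296],
       [ 0.0021949 , -0.12526485, -0.99212091]])}
wrist {'fovy': 64.23192635302212, 'cx': 323.9517880228721, 'cy': 238.0271551441532, 'tool_from_camera': array([[ 9.99999764e-01,  4.26719876e-04,  5.37954388e-04,
         7.89251777e-04],
       [-3.91096976e-04, -2.89984725e-01,  9.57031194e-01,
        -1.43096224e-01],
       [ 5.64382788e-04, -9.57031179e-01, -2.89984490e-01,
         7.81297882e-02],
       [ 0.00000000e+00,  0.00000000e+00,  0.00000000e+00,
         1.00000000e+00]])}
```

View pics/top0.png

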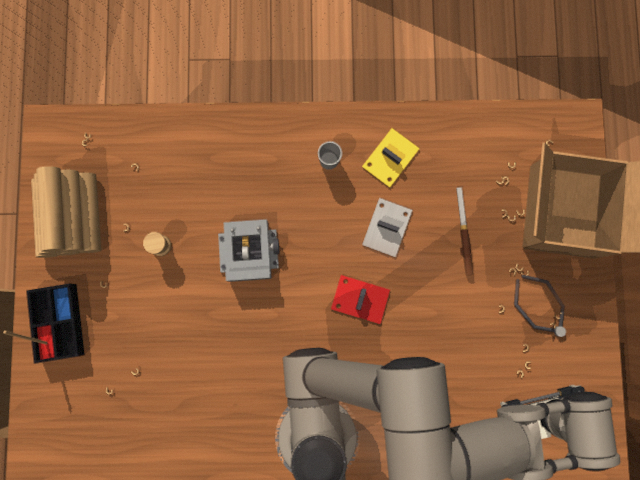

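View pics/scene0.png

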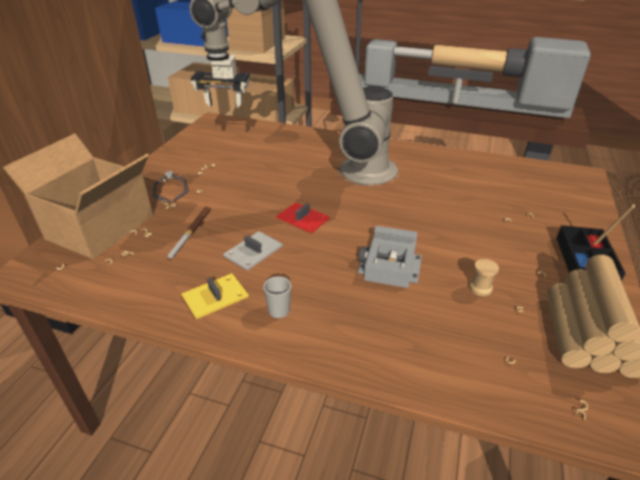

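View pics/wrist0.png

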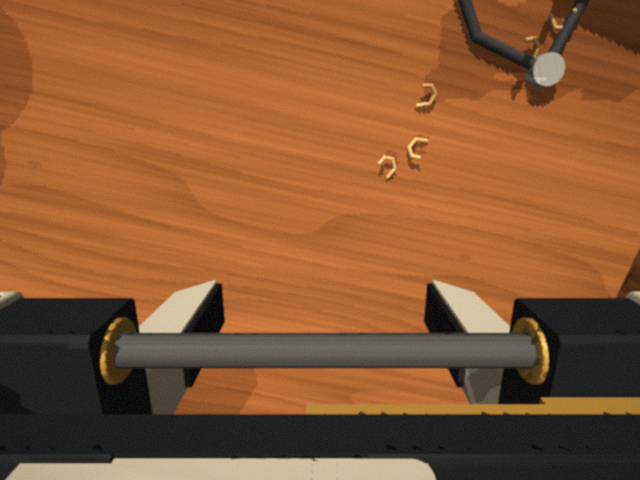

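```bash
python3 -c "
import cell
print([ (n,getattr(cell,n)) for n in dir(cell) if not n.startswith('_')])"
```

```text
[('Unreachable', <class 'cell.Unreachable'>), ('camera', <function make.<locals>.drawn_camera at 0x7fb008930180>), ('dwell', <function make.<locals>.<lambda> at 0x7fb008930900>), ('goto', <function make.<locals>.<lambda> at 0x7fb008930720>), ('gripper_to', <function make.<locals>.keyed.<locals>.call at 0x7fb008930a40>), ('hand_in', <function connect.<locals>.done at 0x7fb0089305e0>), ('ik', <function make.<locals>.ik at 0x7fb008930540>), ('move_j', <function make.<locals>.<lambda> at 0x7fb0089307c0>), ('move_l', <function make.<locals>.keyed.<locals>.call at 0x7fb0089309a0>), ('observe', <function make.<locals>.<lambda> at 0x7fb008930680>), ('tips_ahead', 0.014)]
```

```bash
python3 - <<'E'
import cv2
a=cv2.imread("pics/top0.png")
cv2.imwrite("pics/crop_cover.png",cv2.resize(a[185:275,340:440],None,fx=6,fy=6,interpolation=cv2.INTER_CUBIC))
cv2.imwrite("pics/crop_house.png",cv2.resize(a[200:300,200:300],None,fx=6,fy=6,interpolation=cv2.INTER_CUBIC))
E
```

```text
(no output)
```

View pics/crop_cover.png

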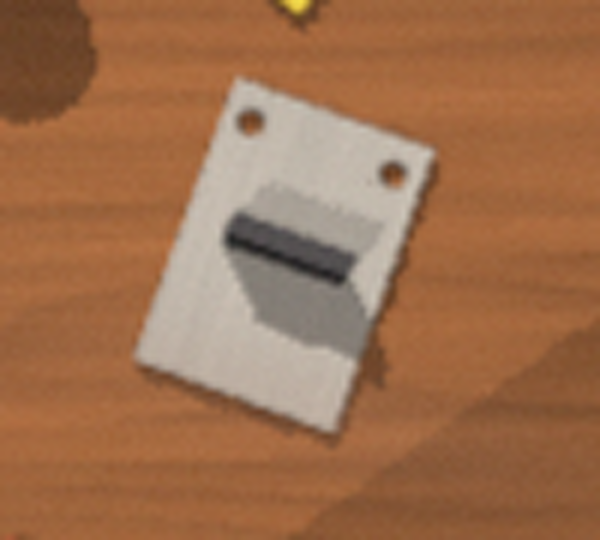

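View pics/crop_house.png

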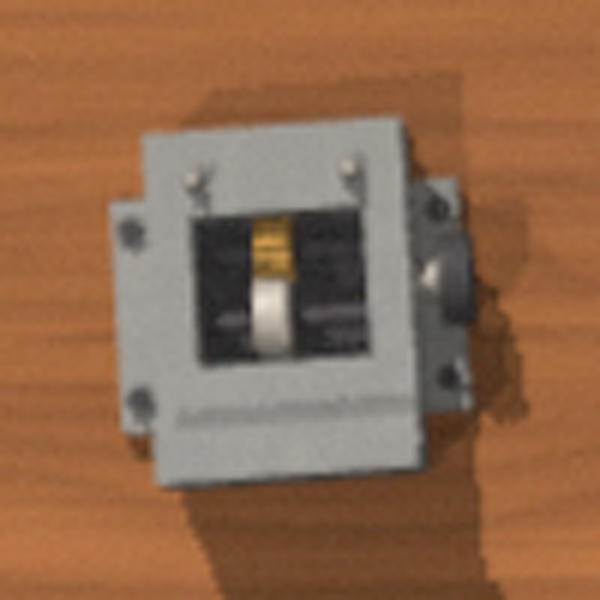

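The three rib plates are red (361,299), yellow (391,158) and grey (388,227). The grey bare-steel one fits: two holes at its far end, rib in the middle. The enlarged crop confirms that. The housing is at (248,250), with its pins at about (232,230) and (258,228) on the far side. Next I'll get rough poses, then take close wrist views.

```bash
cat > h.py <<'E'
from cell import *
import numpy as np, cv2
def cam(n):
    o=observe(); c=camera(n); f=240/np.tan(np.radians(c["fovy"]/2))
    K=np.array([[f,0,c["cx"]],[0,f,c["cy"]],[0,0,1]])
    if n=="wrist":
        T=np.eye(4);T[:3,:3]=o["orientation"];T[:3,3]=o["ee_pos"]; T=T@c["tool_from_camera"]
    else:
        T=np.eye(4);T[:3,:3]=c["attitude"];T[:3,3]=c["origin"]
    return c["pixels"],K,T
def topz(K,T,uv,z):
    d=T[:3,:3]@np.linalg.solve(K,[uv[0],uv[1],1]); o=T[:3,3]
    return o+d*(z-o[2])/d[2]
def proj(K,T,P):
    p=(np.asarray(P)-T[:3,3])@T[:3,:3]; q=p@K.T
    return q[...,:2]/q[...,2:]
def Rz(a): c,s=np.cos(a),np.sin(a); return np.array([[c,-s,0],[s,c,0],[0,0,1.]])
def Ry(a): c,s=np.cos(a),np.sin(a); return np.array([[c,0,s],[0,1,0],[-s,0,c]])
def down(yaw):  # tool x along yaw direction, tool y down
    x=np.array([np.cos(yaw),np.sin(yaw),0]); y=np.array([0,0,-1.]); return np.column_stack([x,y,np.cross(x,y)])
E
python3 - <<'E'
from h import *
_,K,T=cam("top")
C=[topz(K,T,p,.007) for p in [(379.5,198.0),(412.5,210),(396.2,257.2),(362.5,245.3)]]
h=[topz(K,T,(340+x/6,185+y/6),.007) for x,y in [(250,122),(392,174)]]
print(np.round(C,4)); c=np.mean(C,0); print(c,np.round(h,4))
d=(C[0]+C[1]-C[2]-C[3])/2; print("yaw",np.arctan2(d[1],d[0]), np.linalg.norm(d))
P=[topz(K,T,(200+x/6,200+y/6),.062) for x,y in [(192,176),(349,166)]]
print("pins",np.round(P,4)); e=P[0]-P[1]; yaw=np.arctan2(e[1],e[0])-np.pi/2
m=np.mean(P,0); o=m-Rz(yaw)@[.056,0,0]; print("housing",o,yaw,np.linalg.norm(e))
for n,u,z in [("tin",(330,150),.085),("spindle",(155,243),.08)]: print(n,topz(K,T,u,z))
for u in [(461,188),(468,268)]: print(topz(K,T,u,.01))
E
```

```text
[[ 0.6616 -0.1876  0.007 ]
 [ 0.6256 -0.2811  0.007 ]
 [ 0.4909 -0.2305  0.007 ]
 [ 0.5259 -0.1358  0.007 ]]
[ 0.57602055 -0.20875046  0.007     ] [[ 0.6402 -0.1933  0.007 ]
 [ 0.6143 -0.2602  0.007 ]]
yaw -0.36202724853886015 0.14454255878824374
pins [[0.569  0.2278 0.062 ]
 [0.5727 0.1557 0.062 ]]
housing [0.51493192 0.18880682 0.062     ] 0.05222841688498292 0.0722431217782569
tin [ 0.78398178 -0.04519641  0.085     ]
spindle [0.53167101 0.43476901 0.08      ]
[ 0.68735924 -0.42182212  0.01      ]
[ 0.45769309 -0.43186712  0.01      ]
```

The grey cover is at about (0.576, -0.209) with yaw -0.36. The housing is at about (0.515, 0.189) with yaw 0.05. Now the close wrist views, housing first.

```bash
python3 - <<'E'
from h import *
def shot(n,p,yaw):
    goto(np.array(p),down(yaw)); dwell(0.3)
    im,K,T=cam("wrist"); cv2.imwrite(f"pics/{n}.png",im[:,:,::-1]); np.savez(n,K=K,T=T); o=observe(); print(n,o["clock"],o["qpos"].round(2),o["ee_pos"].round(4))
shot("w_house",[.515,.189,.21],.052)
shot("w_cover",[.576,-.209,.17],-.362)
E
```

```text
w_house 3.3917 [ 0.21  0.41  1.51 -0.    1.22  0.16] [0.5151 0.1888 0.21  ]
w_cover 5.2417 [-0.47  0.56  1.37  0.    1.21 -0.11] [ 0.5762 -0.2085  0.1701]
```

View pics/w_house.png

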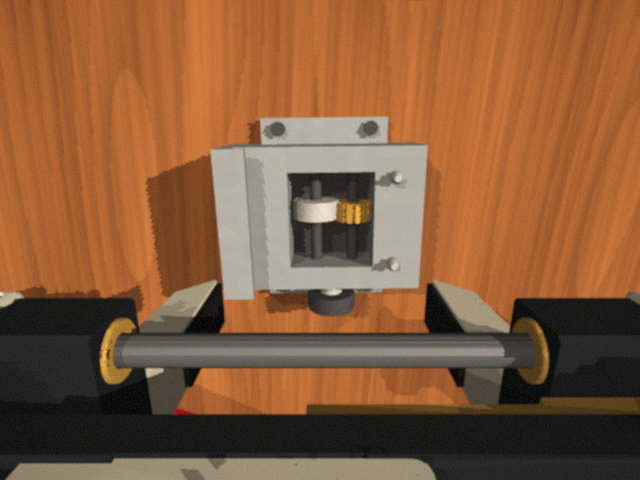

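View pics/w_cover.png

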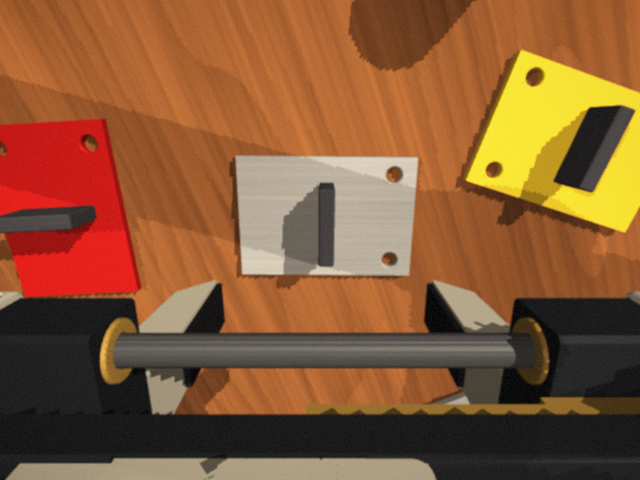

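```bash
python3 - <<'E'
import cv2
a=cv2.imread("pics/w_cover.png"); b=cv2.imread("pics/w_house.png")
def crop(a,x0,y0,w,h,n,f=4):
    c=cv2.resize(a[y0:y0+h,x0:x0+w],None,fx=f,fy=f,interpolation=cv2.INTER_CUBIC)
    for i in range(0,w,20): cv2.putText(c,str(x0+i),(i*f,8),0,.35,(0,0,255),1); cv2.line(c,(i*f,0),(i*f,h*f),(0,0,255),1) if i%20==0 else 0
    for i in range(0,h,20): cv2.putText(c,str(y0+i),(0,i*f+10),0,.35,(0,0,255),1); cv2.line(c,(0,i*f),(w*f,i*f),(0,0,255),1)
    cv2.imwrite(n,c)
crop(a,230,145,200,140,"pics/c1.png"); crop(b,205,110,200+35,200,"pics/c2.png",3)
E
```

```text
(no output)
```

View pics/c1.png

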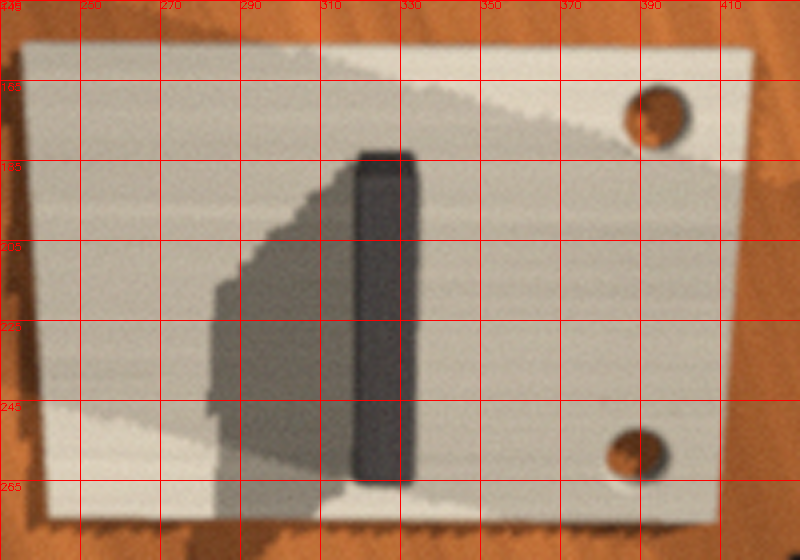

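View pics/c2.png

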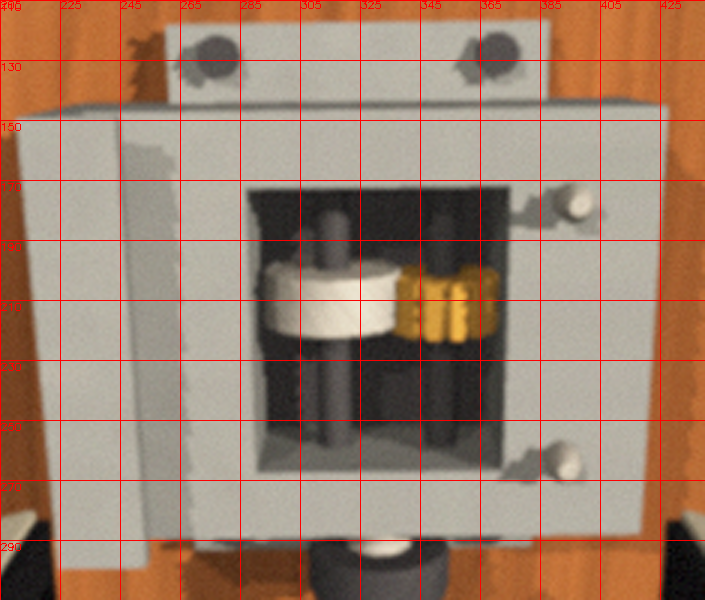

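```bash
python3 - <<'E'
from h import *
from scipy.optimize import least_squares
def fit(n,P,U,x0,zfree=False):
    d=np.load(n+".npz");K,T=d["K"],d["T"];P=np.array(P,float)/1000;U=np.array(U)
    W=lambda x:(Rz(x[2])@P.T).T+[x[0],x[1],x[3] if zfree else 0]
    r=least_squares(lambda x:(proj(K,T,W(x))-U).ravel(),x0+([0.] if zfree else []),x_scale=[.01,.01,.01]+([.01] if zfree else []))
    print(n,r.x.round(5),"res",r.fun.reshape(-1,2).round(1).tolist()); return r.x,K,T
cP=[(-72,50,7),(72,50,7),(72,-50,7),(-72,-50,7),(54,36,7),(54,-36,7),(-6,30,41),(6,30,41),(6,-30,41),(-6,-30,41)]
cU=[(235.5,155.5),(418.5,157),(409.5,275.75),(242.25,274.75),(394.25,174.25),(389.5,258.5),(318.75,189),(334.25,189),(333.5,266.5),(318,266.5)]
fit("w_cover",cP,cU,[.576,-.209,-.362]); fit("w_cover",cP,cU,[.576,-.209,-.362],True)
hP=[(-30,40,50),(40,40,50),(40,-40,50),(-30,-40,50),(80,60,50),(80,-60,50),(-59,60,69),(-59,-60,69)]
hU=[(287.3,172.7),(375,172.3),(372.7,266),(291,267.3),(427.3,145),(418.7,288.3),(244.3,149),(254.3,299.3)]
fit("w_house",hP,hU,[.515,.189,.052],True)
x,K,T=fit("w_house",hP,hU,[.515,.189,.052])
pp=np.array([[56,36,62],[56,-36,62],[56,36,50],[56,-36,50]])/1e3
print("pins pred crop",((proj(K,T,(Rz(x[2])@pp.T).T+[x[0],x[1],0])-[205,110])*3).round(0))
# top cam check
x_,Kt,Tt=cam("top")
print("top pins",proj(Kt,Tt,(Rz(x[2])@pp[:2].T).T+[x[0],x[1],0]).round(2),"meas",[(200+192/6,200+176/6),(200+349/6,200+166/6)])
E
```

```text
w_cover [ 0.57885 -0.20713 -0.36573] res [[-0.5, 0.2], [-0.3, -0.3], [-0.2, -0.8], [-0.1, -0.7], [0.0, 0.2], [-0.2, 1.0], [-0.4, -0.4], [0.8, -0.3], [0.5, 0.6], [0.2, 0.5]]
w_cover [ 5.7884e-01 -2.0718e-01 -3.6573e-01 -2.1000e-04] res [[-0.4, 0.2], [-0.3, -0.2], [-0.3, -0.9], [0.0, -0.8], [-0.0, 0.3], [-0.2, 1.0], [-0.4, -0.3], [0.8, -0.3], [0.5, 0.5], [0.2, 0.5]]
w_house [ 0.51613  0.18819  0.06381 -0.00194] res [[-0.2, 0.3], [0.4, -0.3], [0.2, 0.5], [-0.2, 0.0], [0.4, 0.4], [-0.2, -0.7], [-0.4, 0.2], [0.1, -0.4]]
w_house [0.51607 0.18861 0.0637 ] res [[-0.5, 0.1], [0.7, -0.6], [0.4, 0.9], [-0.5, 0.4], [1.0, 0.0], [0.3, -0.2], [-1.0, -0.2], [-0.4, 0.2]]
pins pred crop [[581. 206.]
 [569. 472.]
 [573. 200.]
 [562. 457.]]
top pins [[231.89 229.08]
 [257.95 227.13]] meas [(232.0, 229.33333333333334), (258.1666666666667, 227.66666666666666)]
```

Both fits have residuals within about 1 px, and the top camera agrees on the pins to 0.5 px. Next I'll grasp the rib and lift it.

```bash
cat >> h.py <<'E'
H=np.array([.5161,.1884,0.]); HY=.0637
GZ=0.0245
C0=np.array([.57885,-.20713,0]); CY=-.3657
def toolpose(ex,ez,th,ey=0.,yaw=0.,dy=0.,gz=GZ):
    """cover edge at housing (ex,ey,ez), tilt th -> TCP pose. dy: TCP's y in cover frame"""
    R=Rz(HY+yaw)@Ry(-th)
    E=H+Rz(HY)@np.array([ex,ey,ez])
    p=E+R@np.array([.072,dy,gz])
    return p,R@np.column_stack([[1,0,0],[0,0,-1],[0,1,0]]).astype(float)
E
python3 - <<'E'
from h import *
for a in [(-.045,.09,.21),(-.07,.05,.21),(-.07,.05,0)]:
    p,R=toolpose(*a); print(p.round(4),ik(p,R))
gripper_to(.05)
A=down(CY)
move_l(C0+[0,0,.06],A,v=.15); move_l(C0+[0,0,GZ],A,v=.06)
o=observe(); print(o["ee_pos"],o["contact_force"])
gripper_to(0.0); o=observe(); print(o["gripper_width"],o["ee_pos"],o["contact_force"],o["clock"])
move_l(C0+[0,0,GZ+.1],A,v=.1); dwell(.3)
o=observe(); print(o["gripper_width"],o["ee_pos"],o["contact_force"],o["torque"],o["clock"])
im,K,T=cam("wrist"); cv2.imwrite("pics/w_grip.png",im[:,:,::-1]); np.savez("w_grip",K=K,T=T)
E
```

```text
[0.5364 0.1897 0.129 ] [ 0.22305856  0.44215187  1.73329579 -0.04806985  0.75930682  0.19079311]
[0.5114 0.1881 0.089 ] [ 0.23135619  0.46631306  1.83801707 -0.0590023   0.63095233  0.21170097]
[0.5181 0.1885 0.0745] [ 2.09969438e-01  5.73565236e-01  1.65737439e+00 -4.44089210e-16
  9.10653025e-01  1.46269438e-01]
[ 0.57896433 -0.20720205  0.02447452] [-0.10894422  0.12191145  1.0316042 ]
0.011717407855794294 [ 0.57869625 -0.20705918  0.02455551] [-1.12344234  0.62895288  0.72444429] 8.45
0.011724161845752926 [ 0.57872809 -0.2070811   0.12410765] [-0.17090995 -0.08667058 -7.97571061] [-0.07703532 -0.04250192 -0.00813903] 9.9
```

View pics/w_grip.png

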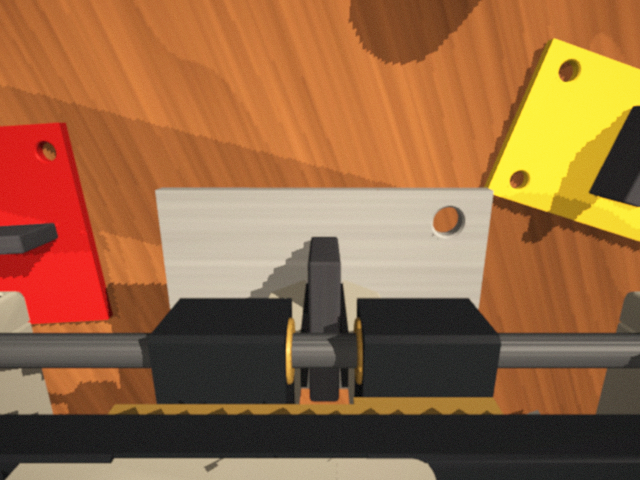

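The grey plate is held firmly. Its far edge runs level at row ~189 and hole0 shows at (448,221). I'll fit the in-hand pose.

```bash
python3 - <<'E'
import cv2
a=cv2.imread("pics/w_grip.png")
def crop(a,x0,y0,w,h,n,f):
    c=cv2.resize(a[y0:y0+h,x0:x0+w],None,fx=f,fy=f,interpolation=cv2.INTER_CUBIC)
    for i in range(0,w,10): cv2.putText(c,str(x0+i),(i*f,8),0,.35,(0,0,255),1); cv2.line(c,(i*f,0),(i*f,h*f),(0,0,255),1)
    for i in range(0,h,10): cv2.putText(c,str(y0+i),(0,i*f+10),0,.35,(0,0,255),1); cv2.line(c,(0,i*f),(w*f,i*f),(0,0,255),1)
    return c
import numpy as np
cv2.imwrite("pics/c3.png",np.hstack([crop(a,150,180,60,60,0,6),crop(a,430,180,65,60,0,6)]))
E
```

```text
(no output)
```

View pics/c3.png

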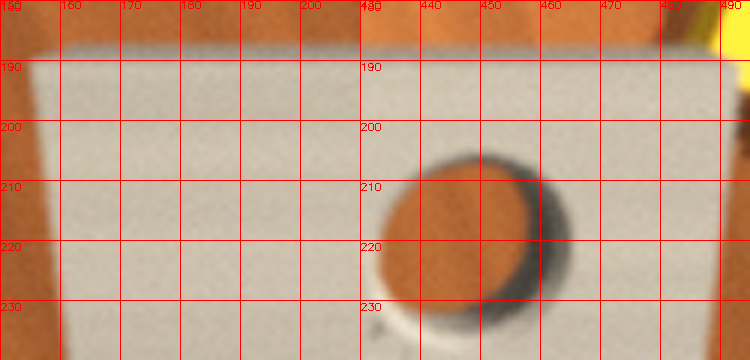

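```bash
python3 - <<'E'
from h import *
from scipy.optimize import least_squares
d=np.load("w_grip.npz");K,T=d["K"],d["T"]
o=observe(); G=np.eye(4);G[:3,:3]=o["orientation"];G[:3,3]=o["ee_pos"]
C=np.linalg.inv(G)@T   # camera in tool
P=np.array([(-72,50,7),(72,50,7),(54,36,7)])/1e3; U=np.array([(155.5,190),(492,190),(449,221)])
B=np.column_stack([[1,0,0],[0,0,1],[0,-1,0]]).astype(float) # cover->tool axes: cover y->tool z, cover z->-tool y
def W(x): 
    q=(Rz(x[2])@P.T).T+[x[0],x[1],x[3]-GZ]
    return (B@q.T).T
B=np.array([[1,0,0],[0,0,-1],[0,1,0]],float)
for free in (0,1):
    f=lambda x:(proj(K,C,W(np.r_[x,0][:4] if not free else x))-U).ravel()
    r=least_squares(f,[0,0,0]+[0.]*free,x_scale=.01); print(r.x.round(5),r.fun.round(1))
E
```

```text
[0.0003  0.00015 0.00262] [-2.   0.2  2.4 -0.4 -0.4  0.8]
[ 0.00047 -0.0001   0.00217 -0.00174] [ 0.2  0.   1.  -0.4 -1.2  0.4]
```

The plate is aligned in the hand, within 0.5 mm and 0.003 rad. Next: carry it over, tilt to 12°, touch the rim and slide under the lip.

```bash
python3 - <<'E'
from h import *
th=np.radians(12)
p,R=toolpose(-.046,.13,th); goto(p,R)
p,R=toolpose(-.046,.062,th); move_l(p,R,v=.1); dwell(.3)
o=observe(); print(o["clock"],o["ee_pos"]-p,o["contact_force"],o["torque"])
im,K,T=cam("wrist"); cv2.imwrite("pics/w_pre.png",im[:,:,::-1])
im,K,T=cam("scene"); cv2.imwrite("pics/s_pre.png",cv2.resize(im[200:310,320:470,::-1],None,fx=5,fy=5,interpolation=cv2.INTER_CUBIC))
p,R=toolpose(-.046,.047,th); print(move_l(p,R,v=.02,until_force=3)); 
o=observe(); print(o["clock"],"z above target",o["ee_pos"]-p,o["contact_force"])
E
```

```text
12.575 [2.13436875e-04 8.73152667e-05 5.16169055e-04] [ 0.14023015  0.09081437 -8.3848827 ] [-0.07577458  0.33840367 -0.03727058]
True
13.2833 z above target [ 1.32591665e-04 -2.55441527e-05  2.25709879e-03] [ 2.56497144 -0.93675391  4.79171011]
```

View pics/w_pre.png

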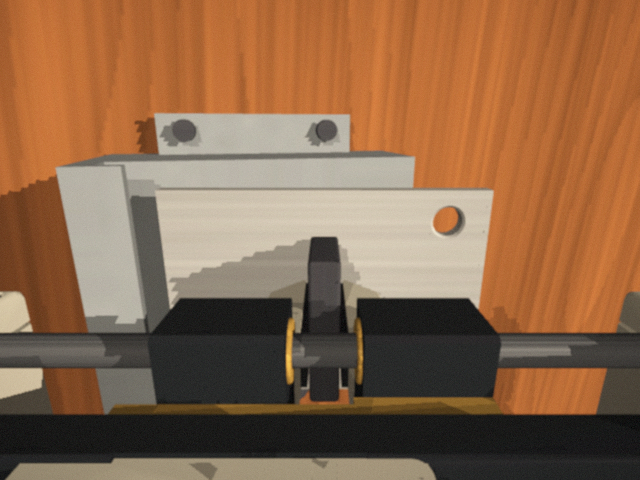

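View pics/s_pre.png

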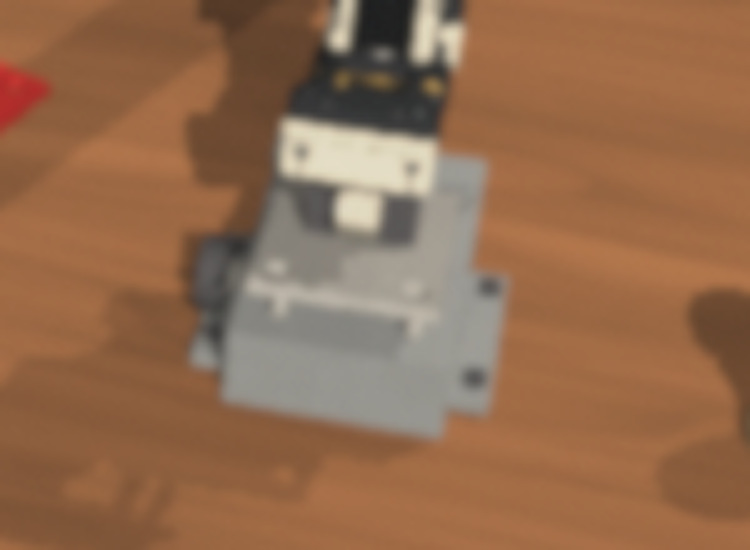

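Rim contact came at an edge height of about 49.3 mm, as expected, and the view shows the plate square to the housing. Now I'll slide it under the lip to the stop wall.

```bash
python3 - <<'E'
from h import *
th=np.radians(12)
p,R=toolpose(-.046,.0507,th); move_l(p,R,v=.02); dwell(.15)
f0=observe()["contact_force"]; print(f0)
p,R=toolpose(-.076,.0507,th); print(move_l(p,R,v=.02,until_force=5)); o=observe()
d=Rz(HY).T@(o["ee_pos"]-p); print(o["clock"],"ex",-.076+d[0],"d",d,Rz(HY).T@(o["contact_force"]-f0))
dwell(.2); o=observe(); d=Rz(HY).T@(o["ee_pos"]-p);print("ex",-.076+d[0],d,Rz(HY).T@(o["contact_force"]-f0))
im,K,T=cam("wrist"); cv2.imwrite("pics/w_in.png",im[:,:,::-1])
E
```

```text
[-0.58454417 -0.34386488 -8.09317842]
True
14.9167 ex -0.07006176652114741 d [ 5.93823348e-03 -6.38512491e-06 -2.75114109e-05] [5.45800605 0.80999748 3.17929132]
ex -0.07002311171702957 [ 5.97688828e-03 -2.94062438e-05 -4.85098386e-04] [6.00481322 0.68171747 2.71406732]
```

View pics/w_in.png

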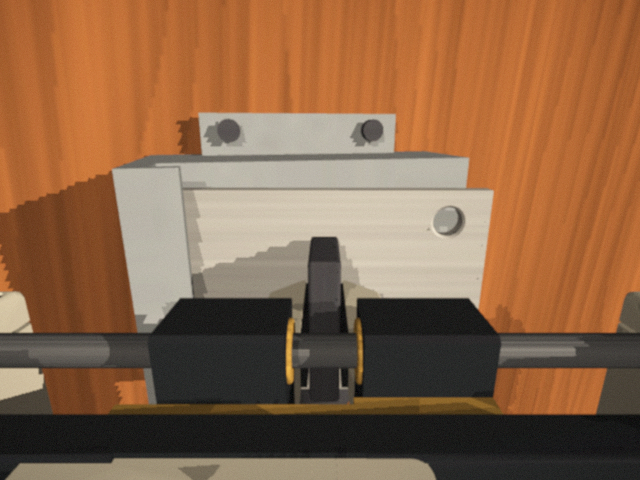

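The plate is in under the lip and touching the stop wall (6 N). I'll rest the edge on the rim briefly, then pivot down to about 6° and look.

```bash
python3 - <<'E'
from h import *
f0=np.array([-.5,-.3,-8.1])
def st(t):
    o=observe(); print(t,round(o["clock"],2),"F",(Rz(HY).T@(o["contact_force"]-f0)).round(1),"tq",o["torque"].round(2))
p,R=toolpose(-.0701,.0492,np.radians(12)); move_l(p,R,v=.02); dwell(.4); st(12)
for a in (10,8,6.5):
    p,R=toolpose(-.0701,.0494,np.radians(a)); move_l(p,R,v=.02); st(a)
dwell(.2); st("6.5")
im,K,T=cam("wrist"); cv2.imwrite("pics/w_p6.png",im[:,:,::-1])
im,K,T=cam("scene"); cv2.imwrite("pics/s_p6.png",cv2.resize(im[210:300,340:440,::-1],None,fx=6,fy=6,interpolation=cv2.INTER_CUBIC))
E
```

```text
12 15.82 F [ 1.9 -0.4 10.1] tq [-0.16  0.31 -0.06]
10 16.1 F [ 3.   0.7 12. ] tq [-0.14  0.25  0.12]
8 16.38 F [ 2.8  0.5 11.4] tq [-0.01  0.19  0.04]
6.5 16.63 F [ 1.7  1.3 11.1] tq [0.07 0.25 0.02]
6.5 16.83 F [ 3.   0.8 10.3] tq [0.13 0.13 0.05]
```

View pics/w_p6.png

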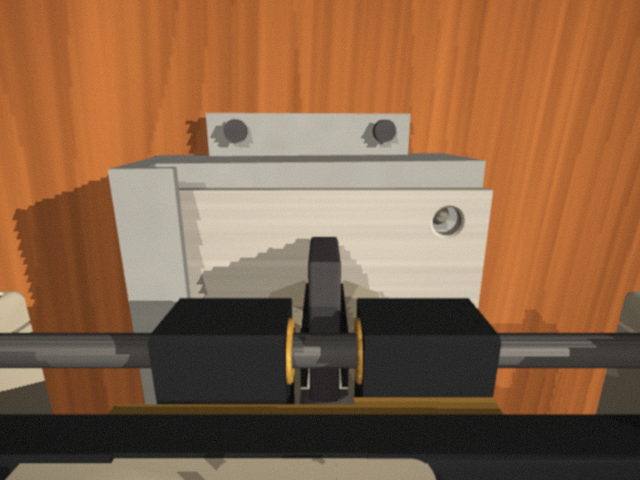

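View pics/s_p6.png

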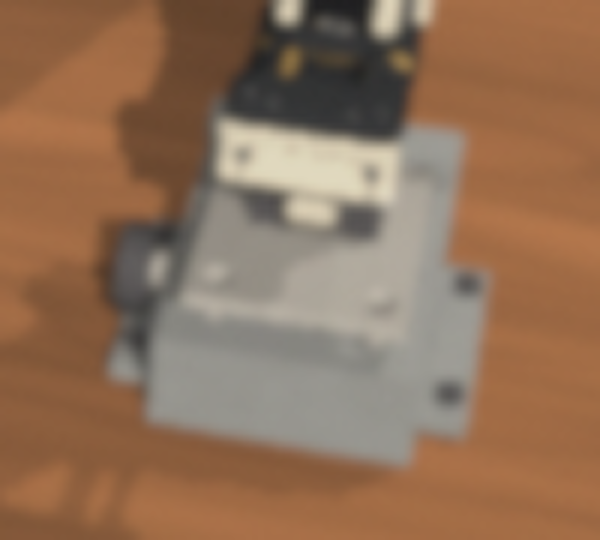

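```bash
python3 - <<'E'
from h import *
a=cv2.imread("pics/w_p6.png"); x0,y0,f=425,200,10
c=cv2.resize(a[y0:y0+42,x0:x0+50],None,fx=f,fy=f,interpolation=cv2.INTER_CUBIC)
im,K,T=cam("wrist"); o=observe()
w=lambda P:(Rz(HY)@np.array(P).T).T+H
for b,col in ((0,(0,0,255)),(-.0005,(0,255,0))):
  for P in ([.056+b,.036,.062],[.056+b,.036,.050]):
    u=proj(K,T,w(P)); print(u); cv2.circle(c,tuple(int(v) for v in ((u-[x0,y0])*f+f/2)),4,col,-1)
cv2.imwrite("pics/c4.png",c)
E
```

```text
[444.1551734  217.58451157]
[433.98192968 211.74472549]
[443.10148008 217.61317919]
[432.99010519 211.76993218]
```

View pics/c4.png

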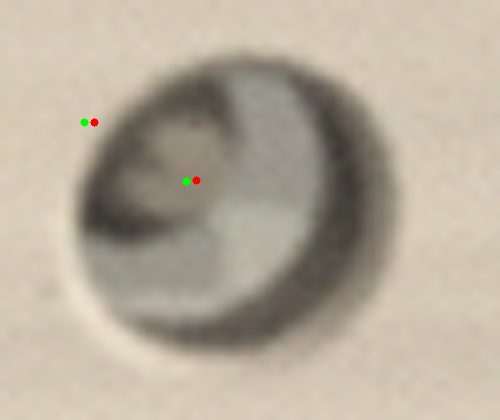

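The pin tip shows inside hole0 and within about 0.7 mm of prediction, slightly toward +y. I'll shift +0.4 mm in y and keep pivoting with force checks.

```bash
python3 - <<'E'
from h import *
f0=np.array([-.5,-.3,-8.1])
def st(t):
    o=observe(); F=Rz(HY).T@(o["contact_force"]-f0); print(t,round(o["clock"],2),"F",F.round(1),"tq",o["torque"].round(2),"w",round(o["gripper_width"],4)); return F
for a in (5.5,4.5,3.5,2.5,1.5,.8):
    p,R=toolpose(-.0702,.0496,np.radians(a),ey=.0004); move_l(p,R,v=.015); F=st(a)
    if abs(F[0])>15 or abs(F[1])>12 or F[2]>28: print("stop");break
dwell(.2); st("end")
im,K,T=cam("wrist"); cv2.imwrite("pics/w_p1.png",im[:,:,::-1])
E
```

```text
5.5 17.23 F [ 3.3  0.8 11.1] tq [-0.12  0.15  0.09] w 0.0118
4.5 17.48 F [ 2.9 -0.9 10.8] tq [-0.23  0.05  0.07] w 0.0118
3.5 17.73 F [ 2.  -0.6 10.3] tq [-0.24  0.07  0.1 ] w 0.0118
2.5 17.98 F [ 2.8 -0.4 10.9] tq [-0.23  0.12  0.09] w 0.0117
1.5 18.23 F [ 2.  -0.7  9.9] tq [-0.2   0.17  0.11] w 0.0115
0.8 18.48 F [ 1.9 -0.8 10.2] tq [-0.29  0.22  0.1 ] w 0.0114
end 18.68 F [ 1.6 -1.4  9.5] tq [-0.24  0.22  0.1 ] w 0.0117
```

View pics/w_p1.png

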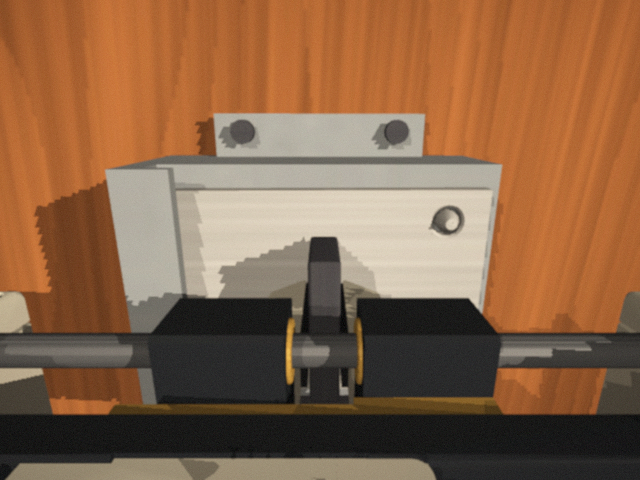

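The pin tip now stands in hole0 and the lateral forces are small. Finishing to flat, then a light press before releasing.

```bash
python3 - <<'E'
from h import *
f0=np.array([-.5,-.3,-8.1])
def st(t):
    o=observe(); F=Rz(HY).T@(o["contact_force"]-f0); print(t,round(o["clock"],2),"F",F.round(1),"tq",o["torque"].round(2),"z",o["ee_pos"][2].round(4)); return F
p,R=toolpose(-.0703,.0496,0,ey=.0004); move_l(p,R,v=.015); st(0); dwell(.2)
p,R=toolpose(-.0703,.0480,0,ey=.0004); print(move_l(p,R,v=.01,until_force=8)); st("press"); dwell(.2); st("hold")
im,K,T=cam("wrist"); cv2.imwrite("pics/w_flat.png",im[:,:,::-1])
gripper_to(.030); dwell(.3); o=observe(); st("rel"); print(o["gripper_width"])
p2=o["ee_pos"].copy(); p2[2]+=.08; move_l(p2,v=.1)
p3,R3=toolpose(-.0703,.185,0); goto(p3,R3); dwell(.3); st("up")
im,K,T=cam("wrist"); cv2.imwrite("pics/w_done.png",im[:,:,::-1]); np.savez("w_done",K=K,T=T)
im,K,T=cam("top"); cv2.imwrite("pics/t_done.png",im[:,:,::-1])
im,K,T=cam("scene"); cv2.imwrite("pics/s_done.png",im[:,:,::-1])
E
```

```text
0 18.98 F [-1.7 -1.2 13.8] tq [-0.29  0.09  0.15] z 0.0745
True
press 19.39 F [ 0.1  0.7 11.5] tq [-0.07 -0.17  0.08] z 0.0745
hold 19.59 F [-0.6  0.4 13.5] tq [0.04 0.   0.07] z 0.0745
rel 20.48 F [ 0.5 -0.2  8. ] tq [ 0.02 -0.15 -0.02] z 0.0741
0.03024223912103996
up 22.07 F [ 1.  -0.6  8.5] tq [-0.01 -0.11 -0.03] z 0.2083
```

View pics/w_done.png

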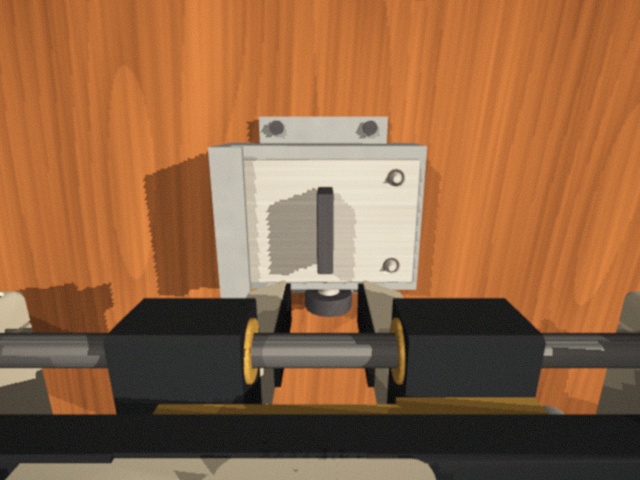

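View pics/s_done.png

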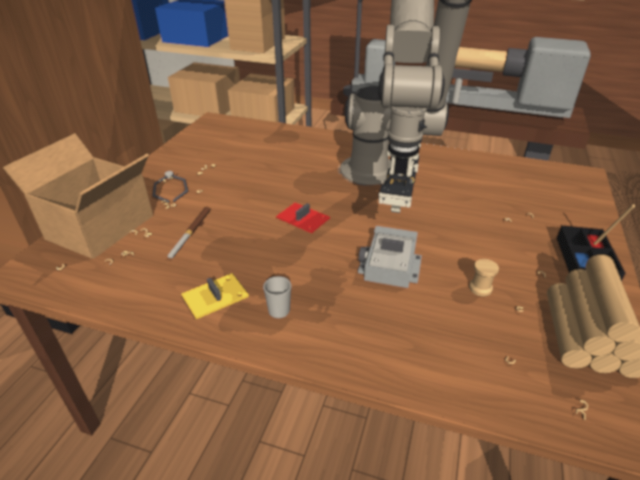

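The plate sits between the lip and the far deck. Pins show in both holes at (396,177) and (391,265), and the bystanders look unmoved. I'll check the seating by fitting the pose from an enlarged crop.

```bash
python3 - <<'E'
from h import *
d=np.load("w_done.npz");K,T=d["K"],d["T"]
a=cv2.imread("pics/w_done.png"); x0,y0,f=235,135,4
c=cv2.resize(a[y0:y0+150,x0:x0+199],None,fx=f,fy=f,interpolation=cv2.INTER_CUBIC)
w=lambda P:(Rz(HY)@np.array(P).T).T+H
for P in [(74,50,57),(74,-50,57),(8,30,91),(-4,30,91),(8,-30,91),(-4,-30,91)]:
    u=proj(K,T,w(np.array(P)/1e3)); cv2.circle(c,tuple(int(v) for v in ((u-[x0,y0])*f+f/2)),3,(0,0,255),-1)
th=np.linspace(0,6.28,60)
for s in (36,-36):
    P=np.c_[56+6.5*np.cos(th),s+6.5*np.sin(th),th*0+57]/1e3
    cv2.polylines(c,[((proj(K,T,w(P))-[x0,y0])*f+f/2).astype(int)],True,(0,0,255),1)
cv2.imwrite("pics/c5.png",c)
A=cv2.imread("pics/top0.png");B=cv2.imread("pics/t_done.png")
D=cv2.absdiff(A,B).max(2)
for n,(u,v) in {"tin":(330,153),"spindle":(155,243),"chisel_t":(461,200),"chisel_h":(467,245)}.items(): print(n,D[v-12:v+12,u-12:u+12].max())
E
```

```text
tin 30
spindle 12
chisel_t 9
chisel_h 32
```

View pics/c5.png

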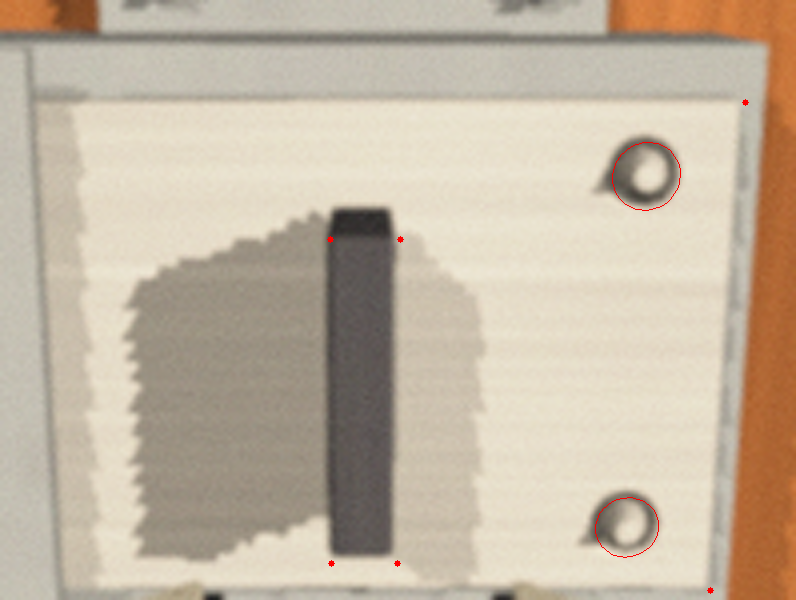

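The seated model matches the image to about 1 px, and the pins sit inside both hole circles. Handing in.

```bash
python3 -c "
from cell import *
hand_in(); print(observe()['clock'])"
```

```text
the job is handed in; nothing more can be done
the job is handed in; nothing more can be done
```

The cover is on the gear housing and released. I handed the job in at about 22 s of the 45 s allowed; no verdict is reported.

**What I did:** I gripped the grey steel cover by its rib and lifted it. I tilted it 12° and touched its plain edge to the rim (contact at 49.3 mm, rim at 50 mm). I slid it under the lip until it met the stop wall at about 6 N. Then I rested the edge on the rim with about 10 N and pivoted it slowly down to flat. After a light press at about 13 N, I opened the gripper and moved clear.

**Last checks:**
- **Seating:** both pins show inside their holes, and the seated model's outline matches the final wrist image to about 1 px (roughly 0.6 mm). The only disagreement is a shift of about 0.5 mm in x, which fits the small camera bias also seen at the stop wall.
- **Height and flatness:** these rest on that image match and on firm contact at the seated height. I did not measure them separately.
- **Bystanders:** the tin, spindle and chisel look unmoved in the scene picture. Comparing top pictures before and after left small pixel differences at the tin and the chisel handle, which I put down to image noise and the arm's shadow.

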